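# Box up the stacked wooden ware

### The arm

A 6-joint arm with a two-finger parallel gripper is mounted at the origin on the work surface. World frame = base frame: x ahead of the robot, y to its left, z up, the work surface at z = 0. Lengths are in mm, angles in rad, forces in N, time in s.
With the tool pointing down it reaches from about 350 to 975 mm from the base axis. Payload 7.1 kg.
Tool frame: the origin (TCP) lies between the finger pads; the fingertips stand 17 mm ahead of it and the grasp point (between the pads) lies 2 mm behind it; z points along the fingers, y is the line along which they close (so a half turn about z gives the same grasp; the last joint's range is limited). The gripper opens to 88 mm and grips with 3 to 60 N. Pads are 20 mm wide; open, the fingers measure 115 mm over their backs; the gripper's body (75 mm by 178 mm) begins 61 mm behind the grasp point.
Start: joints at [-1.282, 0.423, 1.63, -0, 1.089, -0.019], TCP at [189.369, -595.604, 217.775] pointing down, gripper open.
Joint ranges: [-3, 3], [-0.9, 2.11], [0.09, 2.58], [-1.31, 4.45], [0.11, 2.69], [-2.54, 2.54]. Speed limits (rad/s): [2.39, 2.39, 3.01, 3.14, 3.14, 3.14].

### API

Orientations are given as a rotation vector (axis times angle).
In Python, from workcell import ctrl gives the robot as it stands.
- The arm moves only by the shell command python3 jog.py 'ROWS' [OPENING]. ROWS is a JSON list of rows, 1 to 5 of them, each an object with the fields pos (a list: dx, dy, dz in shares of 500 mm (1.0 is 500 mm)), r (a list: a rotation vector rx, ry, rz in a scale on which 1.0 is 90 degrees); a field left out counts as zero; each row shifts and turns the commanded pose from where the row before left it, along the tool's axes as they then stand; what a row does not reach is not made up. A row lasts 1/12 s, in which the tool goes at most 41.7 mm and 0.125 rad, less where a joint would pass 70% of its speed; a pose out of reach is approached as far as the arm can. OPENING is the finger opening in mm, set as the command begins (- or left out keeps the last). The fingers move at their own pace and stop on an object; the grip force is fixed at half the most. Time passes only in rows, so rows that do not move let the fingers close. It prints the time, the measured TCP pose, the force, the opening and the grip force at its end. Input that does not fit is refused with a message, and nothing moves.
- ctrl.get_obs(): the state, without advancing time (a new reading comes with each control period).
- ctrl.get_image(name): name is "scene" or "top" or "wrist"; returns a dict with "img" (400x640x3 uint8, red, green, blue), "fx", "fy", "cx", "cy" (pixels), "R" (3x3) and "t" (3): a world point X has camera coordinates R X + t. Camera axes: x right, y down, z forward; pixel columns grow to the right and rows downward; lengths in mm; the calibration is good to about 2 mm. The wrist camera is an equidistant fisheye: a pixel r from the principal point sees the ray r / f radians off the axis. A picture is of the moment at which its call begins. There is no depth.
- ctrl.close_job(): hands the job in; it is judged then, once.
The state is a dict: "t": time; "qpos": joint angles; "qvel": joint speeds; "joint_torque": joint torques, N m; "ee_pos": TCP position; "orientation": TCP orientation; "ft_force": force on the tool from outside, world axes, zero at the start; "moment": the same for the moment, N m; "width": finger opening in mm; "grasp_force": force on a finger pad.
Only numpy, scipy, OpenCV 4.12 (cv2) and the standard library are available. Lean on these libraries where they do the work, as an engineer would, in place of code of your own. Each camera call takes 0.05 s, during which the arm holds its last target. There are 200 camera calls.

### The job

Take the stack of wooden ware apart from the top down and stand each piece in the open gift box of its own outline: the candle holder in the narrow deep drum, the round box in the wide low drum, the square box in the square carton and the oblong box along the oblong carton. Set each down gently, not dropped, upright and flat on the floor of its box, close to the middle and squared up with the sides, so that there is room for padding all round and nothing stands above a rim. Leave the jar and the tape roll where they are.

Things in the scene. Friction and masses are not known exactly. Their poses are not given: they have to be found in the camera images.
- candle_holder: Dark turned wooden candle holder, the top of the stack: round foot 38 mm across and 10 mm high, then a plain upright cylinder 31 mm across, 58 mm high in all; 35 to 70 g. Starts standing on round_box. Origin: centre of its underside, z up.
- round_box: Closed round wooden box, solid to the touch: 48 mm across, 34 mm high, flat top; 40 to 85 g. Starts on square_box, under the candle holder. Origin: centre of its underside, z up.
- square_box: Closed square wooden box, pale wood with a dark inlay in its flat top: 54 x 54 mm, 36 mm high; 75 to 155 g. Starts on card_box, under the round box, turned up to 0.3 rad to it. Origin: centre of its underside, z up, x and y along its sides.
- card_box: Closed oblong wooden box with a brass band across its middle, the foot of the stack: 116 mm long (its x) by 56 mm wide (its y), 36 mm high, flat top; 140 to 280 g. Starts flat on the bench (z = 0). Origin: centre of its underside, z up.
- oblong_carton: Open oblong gift box of brown board: outside 174 mm (its x) by 124 mm (its y), 50 mm high; walls and floor 4 mm thick, inside 166 x 116 mm. Stands firmly on the bench and does not shift. Origin: centre of its underside, z up.
- square_carton: Open square gift box of the same board: outside 124 x 124 mm, 50 mm high; walls and floor 4 mm thick, inside 116 x 116 mm. Stands firmly on the bench and does not shift. Origin: centre of its underside, z up, x and y along its sides.
- wide_drum: Open round gift box of the same board, the wide low one: 136 mm across outside, 128 mm inside, 50 mm high, floor 4 mm thick. Stands firmly on the bench and does not shift. Origin: centre of its underside, z up.
- deep_drum: Open round gift box of the same board, the narrow deep one: 104 mm across outside, 96 mm inside, 80 mm high, floor 4 mm thick. Stands firmly on the bench and does not shift. Origin: centre of its underside, z up.
- jar: Bystander: green glass jar with a steel cap, 64 mm across, 90 mm high, loose near the far edge of the work. Origin: centre of its underside, z up.
- tape_roll: Bystander: white roll of packing tape lying flat, 90 mm across, 48 mm high, loose near the far edge of the work. Origin: centre of its underside, z up.

How it is judged (in metres and radians):
On the way, in this order (a step that is already met when the one before it is completed fails the run):
1. The candle holder stands in the deep narrow drum, released (horizontal distance between candle_holder and deep_drum below 0.03 m and z of candle_holder in the frame of deep_drum below 0.012 m and angle between candle_holder's own z axis and vertical below 0.12 rad and contact force between the fingers and candle_holder below 0.1 N), for 0.2 s.
2. Then the round wooden box stands in the wide low drum, released (horizontal distance between round_box and wide_drum below 0.03 m and z of round_box in the frame of wide_drum below 0.012 m and angle between round_box's own z axis and vertical below 0.12 rad and contact force between the fingers and round_box below 0.1 N), for 0.2 s.
3. Then the square wooden box stands in the square carton, released (horizontal distance between square_box and square_carton below 0.03 m and z of square_box in the frame of square_carton below 0.012 m and angle between square_box's own z axis and vertical below 0.12 rad and contact force between the fingers and square_box below 0.1 N), for 0.2 s.
4. Then the oblong wooden box lies in the oblong carton, released (horizontal distance between card_box and oblong_carton below 0.03 m and z of card_box in the frame of oblong_carton below 0.012 m and angle between card_box's own z axis and vertical below 0.12 rad and contact force between the fingers and card_box below 0.1 N), for 0.2 s.
At the end, for the whole second after the job is handed in: Each piece stands flat on the floor of its own box (underside under 10 mm above the box's underside, tilt under 0.12 rad), centres within 13 mm; the square and oblong boxes within 0.2 rad of square with their cartons, oblong along oblong; all released and at rest (horizontal distance between candle_holder and deep_drum below 0.013 m and z of candle_holder in the frame of deep_drum below 0.01 m and angle between each of candle_holder, round_box, square_box, card_box's own z axis and vertical below 0.12 rad and contact force between the fingers and candle_holder below 0.1 N and linear speed of each of candle_holder, round_box, square_box, card_box below 0.02 m/s and angular speed of each of candle_holder, round_box, square_box, card_box below 0.2 rad/s and horizontal distance between round_box and wide_drum below 0.013 m and z of round_box in the frame of wide_drum below 0.01 m and contact force between the fingers and round_box below 0.1 N and horizontal distance between square_box and square_carton below 0.013 m and z of square_box in the frame of square_carton below 0.01 m and contact force between the fingers and square_box below 0.1 N and horizontal distance between card_box and oblong_carton below 0.013 m and z of card_box in the frame of oblong_carton below 0.01 m and contact force between the fingers and card_box below 0.1 N and (angle between the x axis of square_box and the x axis of square_carton, either way round below 0.2 rad or angle between the x axis of square_box and the y axis of square_carton, either way round below 0.2 rad) and angle between the x axis of card_box and the x axis of oblong_carton, either way round below 0.2 rad); the robot touches nothing.
It fails at once if A piece dropped or thrown: untouched by the fingers and moving faster than 0.8 m/s (a fall of more than about 30 mm) ((linear speed of candle_holder above 0.8 m/s and contact force between the fingers and candle_holder below 0.1 N) or (linear speed of round_box above 0.8 m/s and contact force between the fingers and round_box below 0.1 N) or (linear speed of square_box above 0.8 m/s and contact force between the fingers and square_box below 0.1 N) or (linear speed of card_box above 0.8 m/s and contact force between the fingers and card_box below 0.1 N)).
It fails at once if The jar shifted by more than 20 mm (distance of jar from where it was at the start of the episode above 0.02 m).
It fails at once if The tape roll shifted by more than 20 mm (distance of tape_roll from where it was at the start of the episode above 0.02 m).
It also fails if it takes over 120 s, if anything falls off the work surface, if the arm or the gripper's body presses on something with over 40 N, if the wrist force passes 120 N, or if a joint passes its speed limit or range.

## Working session

There is one attempt and no reset: what is moved stays moved. The work goes in short steps, Python scripts to look and compute and a shell command to move; the robot and the scene stay as the last step left them, time stands still between calls to the robot, and variables do not carry over. Pictures are saved under pics/ and viewed, at most 14 in all, crops included, and the job is handed in when it is done.

```bash
ls; mkdir -p pics
python3 - <<'E'
from workcell import ctrl
import cv2
for n in("scene","top"):
    d=ctrl.get_image(n);cv2.imwrite(f"pics/{n}0.png",d["img"][:,:,::-1]);print(n,d["fx"],d["fy"],d["cx"],d["cy"],d["R"],d["t"])
print(ctrl.get_obs())
E
```

```text
jog.py
pics
workcell.py
scene 410.00916487377543 410.00916487377543 320.57858621907724 203.1122733798377 [[-0.52342286  0.85201052  0.01032394]
 [ 0.68452453  0.42768313 -0.59035016]
 [-0.50739992 -0.30193578 -0.80708123]] [ 295.38000538 -341.46114647 1459.31620005]
top 426.10564038887185 426.10564038887185 317.86666604449783 199.4256596454118 [[-0.02426382 -0.99960417 -0.01423988]
 [-0.98849147  0.02611674 -0.14900511]
 [ 0.14931803  0.01046057 -0.98873389]] [  21.69661316  566.44067082 1120.14612221]
{'t': 0.1, 'qpos': array([-1.28197598e+00,  4.23758364e-01,  1.63059957e+00,  9.75413122e-06,
        1.08862515e+00, -1.90123536e-02]), 'qvel': array([-0.00183621, -0.00257118, -0.00128826, -0.0012942 ,  0.0018903 ,
        0.00112226]), 'joint_torque': array([ 7.48077764e-04, -5.45614994e+01, -2.74324572e+01,  6.45447616e-02,
        1.87950034e-02, -2.55018961e-05]), 'ee_pos': array([ 189.24506527, -595.12304288,  217.0887302 ]), 'orientation': array([-3.10309193e+00, -4.81417096e-01,  2.80178955e-04]), 'ft_force': array([-1.02071231,  0.56803503, -0.57991559]), 'moment': array([-0.03620726,  0.01265895, -0.00250202]), 'grasp_force': 0.0, 'width': 87.59074644412132}
```

View pics/scene0.png

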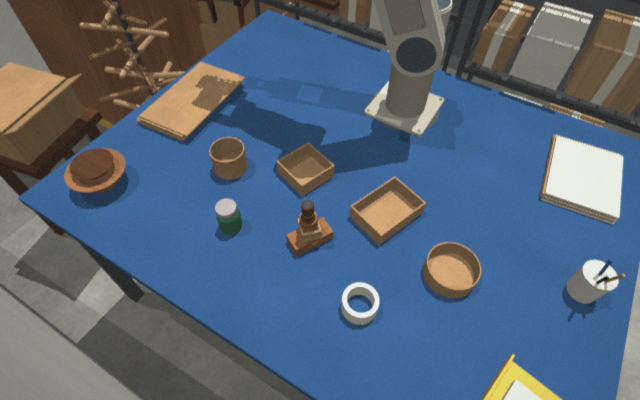

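View pics/top0.png

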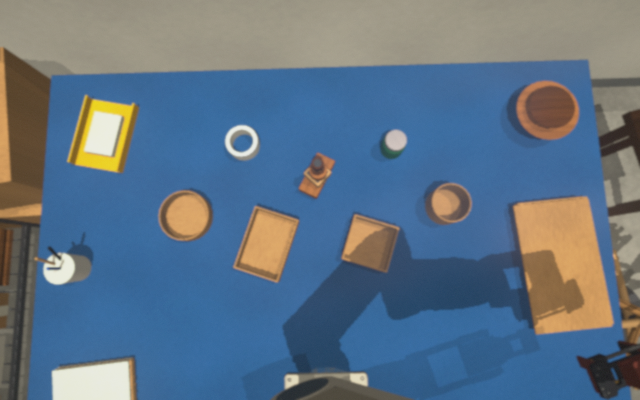

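```bash
cat > h.py <<'E'
import numpy as np,cv2
from workcell import ctrl
def ray(d,uv):
    R,t=np.array(d["R"]),np.array(d["t"]);C=-R.T@t
    return C,R.T@np.array([(uv[0]-d["cx"])/d["fx"],(uv[1]-d["cy"])/d["fy"],1.])
def plane(d,uv,z):
    C,v=ray(d,uv);return (C+v*(z-C[2])/v[2])[:2]
def proj(d,X):
    c=np.array(d["R"])@np.array(X,float)+d["t"];return np.array([d["fx"]*c[0]/c[2]+d["cx"],d["fy"]*c[1]/c[2]+d["cy"]])
def blobs(d,amin=150):
    i=d["img"].astype(int);m=((i[:,:,0]>i[:,:,2]+8)).astype(np.uint8)
    cs,_=cv2.findContours(m,cv2.RETR_EXTERNAL,cv2.CHAIN_APPROX_NONE)
    return [c for c in cs if cv2.contourArea(c)>amin]
def blob_at(d,uv):
    return max(blobs(d),key=lambda c:cv2.pointPolygonTest(c,(float(uv[0]),float(uv[1])),True))
def cen(c): m=cv2.moments(c);return m["m10"]/m["m00"],m["m01"]/m["m00"]
def rect(d,c,z): # min-area rectangle of contour cast onto plane z
    p=np.array([plane(d,q,z) for q in c[:,0,:]],np.float32);(cx,cy),(w,h),a=cv2.minAreaRect(p)
    if w<h:w,h,a=h,w,a-90
    return [round(float(v),1) for v in(cx,cy,w,h,a)]
E
python3 - <<'E'
from h import *
T=ctrl.get_image("top");S=ctrl.get_image("scene")
for n,s,t,h in(("deep",(229,160),(449,203),80),("wide",(452,270),(185,215),50),("sq",(305,168),(370,242),50),("obl",(387,210),(266,242),50),("stack",(310,235),(316,176),36)):
    for d,uv in((T,t),(S,s)):
        c=blob_at(d,uv);print(n,cen(c),plane(d,cen(c),h/2).round(1),rect(d,c,h/2), rect(d,c,h))
def up(d,r,n): 
    x,y,w,h=r;cv2.imwrite(n,cv2.resize(d["img"][y:y+h,x:x+w,::-1],None,fx=8,fy=8,interpolation=cv2.INTER_CUBIC))
up(T,(285,135,70,70),"pics/st.png");up(S,(275,190,70,70),"pics/ss.png")
a=cv2.imread("pics/st.png");b=cv2.imread("pics/ss.png");cv2.imwrite("pics/s2.png",cv2.resize(np.hstack([a,b]),(800,400)))
print("Ccam",ray(T,(0,0))[0],ray(S,(0,0))[0])
E
```

```text
deep (449.0621149251854, 203.53866465484722) [ 546.5 -349. ] [545.7, -348.7, 122.1, 105.7, -47.6] [540.4, -336.7, 117.9, 102.1, -47.6]
deep (228.25484496124028, 157.4968161683278) [ 544.5 -344.3] [542.4, -344.8, 176.9, 106.0, 50.5] [567.5, -315.7, 169.3, 101.5, 50.5]
wide (184.90740290278114, 215.47555339333496) [534.3 376.5] [536.1, 376.4, 144.7, 140.2, -89.2] [533.1, 368.3, 141.6, 137.2, -89.2]
wide (451.45054945054943, 269.3948441495611) [534.3 376.3] [531.3, 376.4, 164.2, 137.7, 3.5] [547.0, 375.3, 159.8, 134.1, 3.5]
sq (369.74225781845917, 242.72753623188405) [ 446.5 -130.9] [446.3, -131.3, 131.0, 130.8, -18.6] [445.2, -128.6, 128.1, 128.0, -18.6]
sq (305.23991746389044, 168.3919527293191) [ 445.6 -128.2] [442.2, -130.5, 159.3, 150.0, 72.1] [460.3, -118.2, 155.1, 146.0, 72.1]
obl (266.1008636141437, 243.65906251697353) [451.  151.9] [452.2, 151.8, 180.9, 130.9, -19.6] [450.9, 148.4, 177.1, 128.1, -19.6]
obl (386.55154517574897, 209.6065699457419) [452.9 151. ] [447.4, 149.9, 203.6, 145.2, -19.6] [465.4, 154.8, 198.2, 141.4, -19.6]
stack (316.32991349829007, 175.01468517400923) [640.   10.2] [641.7, 10.8, 121.9, 66.2, -31.7] [637.9, 10.5, 120.1, 65.2, -31.7]
stack (308.80535947712417, 230.61895424836598) [625.3  -0.7] [620.1, -22.3, 144.6, 124.4, 61.9] [629.6, -15.6, 141.8, 122.0, 61.9]
Ccam [ 393.1902058    -4.82291849 1192.23794319] [1128.80409981  334.99007276  973.15558327]
```

View pics/s2.png

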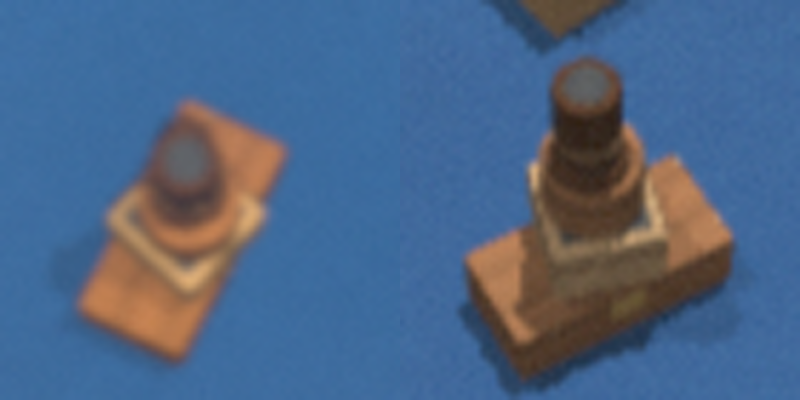

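```bash
cat > plan.py <<'E'
# usage: plan.py x y z yaw_deg(tool y axis, mod 180): prints what is left, in tool axes (rotate first, then shift)
import sys,numpy as np
from scipy.spatial.transform import Rotation as R
from workcell import ctrl
o=ctrl.get_obs();M=R.from_rotvec(o["orientation"]).as_matrix();p=o["ee_pos"]
x,y,z,yaw=map(float,sys.argv[1:5])
cur=np.degrees(np.arctan2(M[1,1],M[0,1]))
d=(yaw-cur+90)%180-90
if len(sys.argv)>5:d=yaw-cur
dR=R.from_rotvec([0,0,-np.radians(d)]).as_matrix()
w=np.array([x,y,z])-p
print("t %.1f pos %s yaw %.1f tilt %.3f q6 %.2f"%(o["t"],p.round(1),cur,np.hypot(M[0,2],M[1,2]),o["qpos"][5]),"| rot rz %.3f"%-np.radians(d),"| shift now",(M.T@w).round(1),"after rot",((M@dR).T@w).round(1))
E
python3 - <<'E'
from h import *
T=ctrl.get_image("top");S=ctrl.get_image("scene")
print(plane(T,(317.4,162.7),164),plane(S,(307.7,204.9),164))
for d in(T,S):print(proj(d,[640,10,164]))
E
python3 plan.py 640 10 217 60
```

```text
[640.31673095   4.98066504] [641.32622379   8.48950126]
[315.37407192 162.87980782]
[308.51572987 204.79217829]
t 0.3 pos [ 189.3 -595.4  217.5] yaw -72.4 tilt 0.001 q6 -0.02 | rot rz 0.831 | shift now [ 612.9 -440.5    0.8] after rot [  87.6 -749.7    0.8]
```

The manual's scale: shifts go in shares of 500 mm and turns go in shares of 90 degrees. Converting my numbers, -0.12 rad / 1.5708 = -0.0764.

```bash
python3 jog.py '[{"r": [0,0,-0.0764]},{"r": [0,0,-0.0764]},{"r": [0,0,-0.0764]},{"r": [0,0,-0.0764]},{"r": [0,0,-0.0764]}]' 80; python3 jog.py '[{"r": [0,0,-0.0764]},{"pos": [0,0,-0.02]},{}]'; python3 plan.py 640.5 7 227 -30
```

```text
t: 0.72
ee_pos: [189.4, -595.5, 217.7]
orientation: [-2.819, -1.386, -0.0]
ft_force: [0.3, 0.5, 0.3]
width: 80.1
grasp_force: 0.0
t: 0.97
ee_pos: [189.6, -596.4, 229.6]
orientation: [2.737, 1.538, -0.001]
ft_force: [-0.0, -0.2, 0.6]
width: 80.3
grasp_force: 0.0
t 1.0 pos [ 189.6 -596.4  229.6] yaw -31.3 tilt 0.002 q6 -0.74 | rot rz -0.023 | shift now [749.9  71.5   1.6] after rot [748.   88.8   1.6]
```

Scaled: 30 mm / 500 = 0.06, 2.9 mm / 500 = 0.0058.

```bash
python3 jog.py '[{"pos": [0.03,0.0028,0]},{"pos": [0.06,0.0058,0]},{"pos": [0.06,0.0058,0]},{"pos": [0.06,0.0058,0]},{"pos": [0.06,0.0058,0]}]' >/dev/null
python3 jog.py '[{"pos": [0.06,0.0058,0]},{"pos": [0.06,0.0058,0]},{"pos": [0.06,0.0058,0]},{"pos": [0.06,0.0058,0]},{"pos": [0.06,0.0058,0]}]' >/dev/null
python3 jog.py '[{"pos": [0.06,0.0058,0]},{"pos": [0.06,0.0058,0]},{"pos": [0.06,0.0058,0]},{"pos": [0.06,0.0058,0]},{"pos": [0.06,0.0058,0]}]' >/dev/null
python3 jog.py '[{"pos": [0.06,0.0058,0]},{"pos": [0.06,0.0058,0]},{"pos": [0.06,0.0058,0]},{"pos": [0.06,0.0058,0]},{"pos": [0.06,0.0058,0]}]' >/dev/null
python3 jog.py '[{"pos": [0.06,0.0058,0]},{"pos": [0.06,0.0058,0]},{"pos": [0.06,0.0058,0]},{"pos": [0.03,0.0028,0]},{}]'
python3 plan.py 640.5 7 227 -30
python3 - <<'E'
from h import *
d=ctrl.get_image("wrist");cv2.imwrite("pics/w1.png",d["img"][:,:,::-1]);print({k:v for k,v in d.items() if k!="img"})
E
```

```text
t: 3.05
ee_pos: [603.9, -36.4, 227.7]
orientation: [-2.735, -1.546, -0.001]
ft_force: [-0.5, -0.5, 0.2]
width: 80.2
grasp_force: 0.0
t 3.0 pos [603.9 -36.4 227.7] yaw -31.0 tilt 0.001 q6 0.46 | rot rz -0.018 | shift now [56.   9.   0.8] after rot [55.9 10.   0.8]
{'fx': 309.70691628693146, 'fy': 309.70691628693146, 'cx': 325.5293958039016, 'cy': 200.04074261833924, 'R': array([[ 8.57059668e-01, -5.15217153e-01, -1.07279823e-04],
       [-4.91692801e-01, -8.17989259e-01,  2.98549429e-01],
       [-1.53905540e-01, -2.55821925e-01, -9.54394168e-01]]), 't': array([-535.72354279,  227.55268966,  485.36056338])}
```

View pics/w1.png

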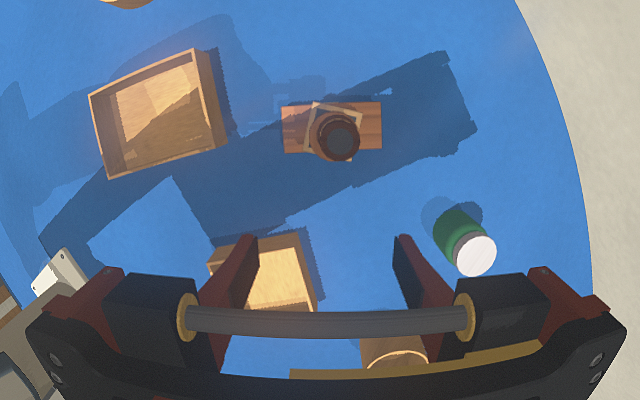

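```bash
cat >> h.py <<'E'
def wplane(d,uv,z):
    R,t=np.array(d["R"]),np.array(d["t"]);C=-R.T@t
    a=np.array([uv[0]-d["cx"],uv[1]-d["cy"]]);r=np.hypot(*a);th=r/d["fx"]
    v=R.T@np.array([*(a/max(r,1e-9)*np.sin(th)),np.cos(th)]);return (C+v*(z-C[2])/v[2])[:2]
E
python3 - <<'E'
from h import *
d=ctrl.get_image("wrist")
print("candle",wplane(d,(341,138),164))
g=cv2.cvtColor(d["img"],cv2.COLOR_RGB2GRAY)
for q in[(283,107),(282,153),(381,149),(381,101)]:print("card",wplane(d,q,36))
for q in[(312,101),(363,112),(303,147)]:print("sq",wplane(d,q,72))
cv2.imwrite("pics/w1c.png",cv2.resize(d["img"][80:180,260:400,::-1],None,fx=5,fy=5,interpolation=cv2.INTER_CUBIC))
E
```

```text
candle [642.13851439   6.41219499]
card [602.34051599  57.59371529]
card [572.48716755  12.47619976]
card [674.88506105 -43.24829443]
card [702.78354352   5.92785841]
sq [635.31807585  44.51274937]
sq [674.68510548   7.88778794]
sq [602.12359114   8.24197808]
```

View pics/w1c.png

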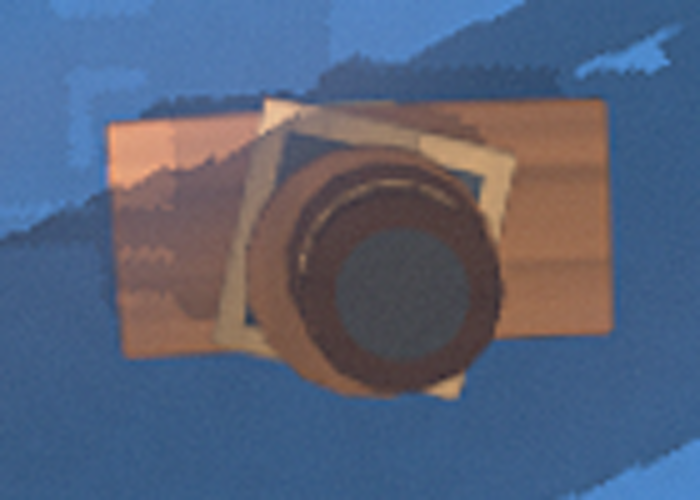

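```bash
python3 plan.py 641.4 6.8 142 -31
```

```text
t 3.1 pos [602.2 -38.9 227.5] yaw -31.1 tilt 0.001 q6 0.46 | rot rz -0.002 | shift now [59.5 10.  85.5] after rot [59.5 10.1 85.5]
```

```bash
python3 jog.py '[{"pos": [0.03,0.005,0]},{"pos": [0.059,0.01,0]},{"pos": [0.03,0.005,0]},{},{}]'>/dev/null; python3 plan.py 641.4 6.8 142 -31; python3 jog.py '[{"pos": [0,0,0.04]},{"pos": [0,0,0.05]},{"pos": [0,0,0.05]},{"pos": [0,0,0.031]},{}]' 60;  python3 plan.py 641.4 6.8 142 -31
```

```text
t 3.6 pos [642.1   6.4 227.5] yaw -31.1 tilt 0.001 q6 0.53 | rot rz -0.001 | shift now [-0.  -0.8 85.5] after rot [-0.  -0.8 85.5]
t: 3.98
ee_pos: [638.8, 5.4, 138.6]
orientation: [-2.734, -1.541, 0.01]
ft_force: [-0.9, 0.1, -0.9]
width: 59.5
grasp_force: 0.0
t 4.0 pos [638.8   5.4 138.6] yaw -31.2 tilt 0.007 q6 0.53 | rot rz -0.003 | shift now [ 2.5  1.5 -3.5] after rot [ 2.5  1.5 -3.5]
```

```bash
python3 jog.py '[{},{},{}]' 20;  python3 jog.py '[{},{},{},{},{}]' ; python3 plan.py 641.4 6.8 142 -31
```

```text
t: 4.23
ee_pos: [643.1, 6.1, 143.9]
orientation: [2.735, 1.543, 0.003]
ft_force: [0.3, 0.3, -0.6]
width: 43.6
grasp_force: 0.0
t: 4.65
ee_pos: [642.9, 6.5, 143.4]
orientation: [2.735, 1.544, 0.002]
ft_force: [-0.7, -0.9, 5.4]
width: 30.2
grasp_force: 30.0
t 4.7 pos [642.9   6.5 143.4] yaw -31.1 tilt 0.002 q6 0.53 | rot rz -0.002 | shift now [-0.6 -1.5  1.4] after rot [-0.6 -1.5  1.4]
```

Scaled: -15 mm / 500 = -0.03, -5 mm / 500 = -0.01.

```bash
python3 jog.py '[{"pos": [0,0,-0.01]},{"pos": [0,0,-0.03]},{"pos": [0,0,-0.03]},{"pos": [0,0,-0.01]},{}]';  python3 jog.py '[{}]' ; python3 plan.py 545.5 -347 183 -31;  python3 plan.py 545.5 -347 183 -72
```

```text
t: 5.07
ee_pos: [643.1, 6.5, 183.8]
orientation: [2.735, 1.544, 0.004]
ft_force: [0.6, -0.2, -1.0]
width: 30.2
grasp_force: 30.0
t: 5.15
ee_pos: [642.0, 6.5, 182.1]
orientation: [-2.736, -1.544, 0.0]
ft_force: [-0.5, 0.7, -0.5]
width: 30.1
grasp_force: 30.0
t 5.2 pos [642.    6.5 182.1] yaw -31.1 tilt 0.000 q6 0.53 | rot rz -0.002 | shift now [-352.6  100.    -0.9] after rot [-352.8   99.3   -0.9]
t 5.2 pos [642.    6.5 182.1] yaw -31.1 tilt 0.000 q6 0.53 | rot rz 0.714 | shift now [-352.6  100.    -0.9] after rot [-201.1  306.4   -0.9]
```

```bash
python3 jog.py '[{"pos": [-0.0252,0.007,0]},{"pos": [-0.0504,0.0143,0]},{"pos": [-0.0504,0.0143,0]},{"pos": [-0.0504,0.0143,0]},{"pos": [-0.0504,0.0143,0]}]' >/dev/null
python3 jog.py '[{"pos": [-0.0504,0.0143,0]},{"pos": [-0.0504,0.0143,0]},{"pos": [-0.0504,0.0143,0]},{"pos": [-0.0504,0.0143,0]},{"pos": [-0.0504,0.0143,0]}]' >/dev/null
python3 jog.py '[{"pos": [-0.0504,0.0143,0]},{"pos": [-0.0504,0.0143,0]},{"pos": [-0.0504,0.0143,0]},{"pos": [-0.0504,0.0143,0]},{"pos": [-0.0252,0.007,0]}]' >/dev/null
python3 jog.py '[{},{},{}]'
python3 plan.py 545.5 -347 43 -31
python3 - <<'E'
from h import *
d=ctrl.get_image("wrist");cv2.imwrite("pics/w2.png",d["img"][:,:,::-1])
s=ctrl.get_image("top");c=blob_at(s,(449,203));print(cen(c))
E
```

```text
t: 6.65
ee_pos: [545.3, -346.2, 181.8]
orientation: [-2.735, -1.544, 0.0]
ft_force: [-0.2, -0.3, -1.1]
width: 30.5
grasp_force: 30.0
t 6.7 pos [ 545.3 -346.2  181.8] yaw -31.1 tilt 0.001 q6 -0.04 | rot rz -0.002 | shift now [ -0.6   0.7 138.8] after rot [ -0.6   0.7 138.8]
(443.4081527347781, 203.3544891640867)
```

View pics/w2.png

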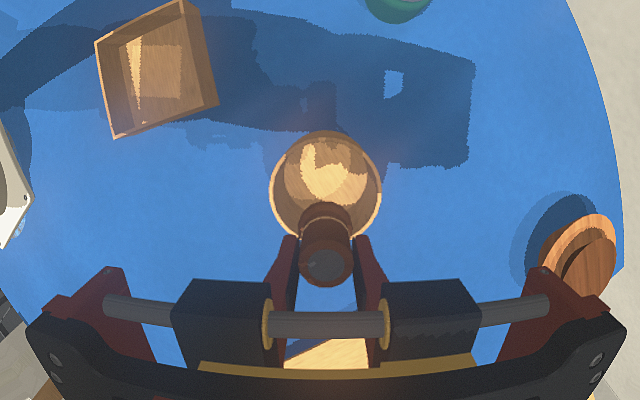

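Scaled: 28 mm / 500 = 0.056, 20 mm / 500 = 0.04.

```bash
python3 jog.py '[{"pos": [0,0,0.03]},{"pos": [0,0,0.056]},{"pos": [0,0,0.056]},{"pos": [0,0,0.056]},{"pos": [0,0,0.04]}]'>/dev/null;python3 jog.py '[{"pos": [0,0,0.016]},{"pos": [0,0,0.006]},{},{}]'; python3 plan.py 545.5 -347 41.5 -31
```

```text
t: 7.5
ee_pos: [546.5, -347.3, 53.5]
orientation: [2.734, 1.544, 0.001]
ft_force: [0.3, 0.2, -0.9]
width: 30.2
grasp_force: 30.0
t 7.5 pos [ 546.5 -347.3   53.5] yaw -31.1 tilt 0.002 q6 -0.04 | rot rz -0.001 | shift now [-0.2 -1.1 12. ] after rot [-0.2 -1.1 12. ]
```

Scaled: 5 mm / 500 = 0.01, 4 mm / 500 = 0.008.

```bash
python3 jog.py '[{"pos": [0,0,0.01]},{"pos": [0,0,0.008]},{},{}]'|grep -E 'pos|ft'; python3 jog.py '[{"pos": [0,0,0.002]},{"pos": [0,0,0.002]},{}]'|grep -E 'pos|ft'; python3 jog.py '[{"pos": [0,0,0.002]},{}]'|grep -E 'pos|ft'
```

```text
ee_pos: [545.4, -347.2, 43.4]
ft_force: [-0.5, -0.1, -0.8]
ee_pos: [545.7, -347.3, 41.5]
ft_force: [0.1, 0.7, 1.2]
ee_pos: [545.7, -347.4, 41.4]
ft_force: [-2.4, 2.2, 9.2]
```

Scaled: -28 mm / 500 = -0.056, -20 mm / 500 = -0.04.

```bash
python3 jog.py '[{},{},{},{},{}]' 48|grep -E 'pos|ft|wid'; python3 jog.py '[{"pos": [0,0,-0.02]},{"pos": [0,0,-0.04]},{"pos": [0,0,-0.056]},{"pos": [0,0,-0.056]},{"pos": [0,0,-0.03]}]'|grep -E 'pos|ft'; python3 jog.py '[{"pos": [0,0,-0.056]},{"pos": [0,0,-0.056]},{}]' 68|grep -E 'pos|ft'; python3 plan.py 641.6 6.6 195 45;  python3 plan.py 641.6 6.6 195 -31
```

```text
ee_pos: [545.4, -347.1, 40.1]
ft_force: [-0.0, 0.4, 0.0]
width: 47.6
ee_pos: [546.8, -348.0, 145.1]
ft_force: [0.6, -1.3, 0.5]
ee_pos: [548.3, -349.0, 204.1]
ft_force: [1.7, 0.0, 0.3]
t 9.3 pos [ 548.3 -349.   204.1] yaw -31.1 tilt 0.010 q6 -0.04 | rot rz -1.328 | shift now [ 352.7 -104.     7.9] after rot [185.6 317.4   7.9]
t 9.3 pos [ 548.3 -349.   204.1] yaw -31.1 tilt 0.010 q6 -0.04 | rot rz -0.002 | shift now [ 352.7 -104.     7.9] after rot [ 352.9 -103.2    7.9]
```

Scaled: 26.6 mm / 500 = 0.0532, -10.3 mm / 500 = -0.0206.

```bash
python3 jog.py '[{"pos": [0.0266,-0.0104,0]},{"pos": [0.0532,-0.0206,0]},{"pos": [0.0532,-0.0206,0]},{"pos": [0.0532,-0.0206,0]},{"pos": [0.0532,-0.0206,0]}]' >/dev/null
python3 jog.py '[{"pos": [0.0532,-0.0206,0]},{"pos": [0.0532,-0.0206,0]},{"pos": [0.0532,-0.0206,0]},{"pos": [0.0532,-0.0206,0]},{"pos": [0.0532,-0.0206,0]}]' >/dev/null
python3 jog.py '[{"pos": [0.0532,-0.0206,0]},{"pos": [0.0266,-0.0104,0]},{},{},{}]'
python3 - <<'E'
from h import *
d=ctrl.get_image("wrist");a=cv2.resize(d["img"][80:190,260:400,::-1],None,fx=4,fy=4,interpolation=cv2.INTER_CUBIC)
t=ctrl.get_image("top");b=cv2.resize(t["img"][180:235,420:475,::-1],(240,240),interpolation=cv2.INTER_CUBIC)
im=np.zeros((440,800,3),np.uint8);im[:,:560]=a;im[:240,560:]=b;cv2.imwrite("pics/w3.png",im)
E
python3 plan.py 641.6 6.6 195 -31
```

```text
t: 10.58
ee_pos: [599.0, -38.7, 196.8]
orientation: [-2.736, -1.544, 0.002]
ft_force: [1.0, 0.3, -0.5]
width: 67.7
grasp_force: 0.0
t 10.7 pos [599.2 -39.2 197. ] yaw -31.2 tilt 0.001 q6 0.46 | rot rz -0.003 | shift now [61.1 12.5  2. ] after rot [61.1 12.7  2. ]
```

View pics/w3.png

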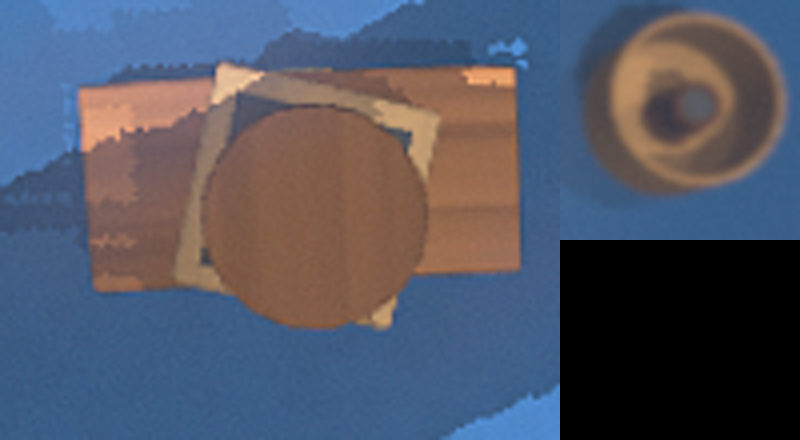

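```bash
cat > m.py <<'E'
from h import *
d=ctrl.get_image("wrist")
def P(q,z):return wplane(d,(260+q[0]/4,80+q[1]/4),z)
def box(qs,z):
    p=np.array([P(q,z) for q in qs],np.float32);print(p.mean(0).round(1),[round(float(v),1) for v in np.hstack([x if np.ndim(x) else [x] for x in cv2.minAreaRect(p)])])
E
python3 - <<'E'
from m import *
print("round",P((316,217),106))
box([(80,90),(92,292),(520,270),(517,67)],36);box([(221,65),(439,117),(385,328),(176,280)],72)
E
python3 plan.py 641.6 6.6 128.5 -31
```

```text
round [638.5354556    5.40754423]
[640.3   9.2] [640.3, 9.3, 54.8, 116.2, 62.0]
[638.4   7.2] [638.3, 7.3, 52.2, 52.3, 45.9]
t 10.7 pos [599.3 -39.3 197.2] yaw -31.2 tilt 0.000 q6 0.46 | rot rz -0.003 | shift now [61.1 12.4 68.6] after rot [61.1 12.6 68.6]
```

Scaled: 28.5 mm / 500 = 0.057, 15 mm / 500 = 0.03.

```bash
python3 plan.py 638.8 5.8 96 -31; python3 jog.py '[{"pos": [0.028,0.005,0]},{"pos": [0.057,0.0104,0]},{"pos": [0.03,0.005,0]},{},{}]'>/dev/null; python3 plan.py 638.8 5.8 96 -31
```

```text
t 10.7 pos [599.3 -39.3 197.2] yaw -31.2 tilt 0.000 q6 0.46 | rot rz -0.003 | shift now [ 59.   10.4 101.1] after rot [ 59.   10.6 101.1]
t 11.2 pos [638.4   6.5 197. ] yaw -31.0 tilt 0.000 q6 0.53 | rot rz -0.001 | shift now [ -0.3   0.7 101. ] after rot [ -0.3   0.7 101. ]
```

Scaled: 25 mm / 500 = 0.05, 17 mm / 500 = 0.034.

```bash
python3 jog.py '[{"pos": [0,0,0.03]},{"pos": [0,0,0.05]},{"pos": [0,0,0.05]},{"pos": [0,0,0.034]},{"pos": [0,0,0.02]}]'>/dev/null;python3 jog.py '[{"pos": [0,0,0.012]},{"pos": [0,0,0.006]},{},{}]'|grep -E 'pos|ft'; python3 jog.py '[{},{},{},{},{}]' 36;python3 jog.py '[{},{}]'; python3 plan.py 534 376.4 146 -31
```

```text
ee_pos: [638.6, 5.8, 97.2]
ft_force: [-0.1, 0.2, 0.5]
t: 12.32
ee_pos: [638.4, 5.9, 96.9]
orientation: [2.735, 1.544, 0.001]
ft_force: [-0.7, 0.1, 3.6]
width: 46.8
grasp_force: 30.0
t: 12.48
ee_pos: [638.4, 5.9, 96.9]
orientation: [2.735, 1.544, 0.001]
ft_force: [-2.1, 0.3, 6.0]
width: 46.9
grasp_force: 30.0
t 12.5 pos [638.4   5.9  96.9] yaw -31.1 tilt 0.001 q6 0.53 | rot rz -0.002 | shift now [ 263.3 -280.8  -49.2] after rot [ 263.8 -280.3  -49.2]
```

```bash
python3 jog.py '[{"pos": [0,0,-0.01]},{"pos": [0,0,-0.03]},{"pos": [0,0,-0.04]},{"pos": [0,0,-0.01]},{}]'>/dev/null
python3 jog.py '[{"pos": [0.0188,-0.02,0]},{"pos": [0.0376,-0.04,0]},{"pos": [0.0376,-0.04,0]},{"pos": [0.0376,-0.04,0]},{"pos": [0.0376,-0.04,0]}]' >/dev/null
python3 jog.py '[{"pos": [0.0376,-0.04,0]},{"pos": [0.0376,-0.04,0]},{"pos": [0.0376,-0.04,0]},{"pos": [0.0376,-0.04,0]},{"pos": [0.0376,-0.04,0]}]' >/dev/null
python3 jog.py '[{"pos": [0.0376,-0.04,0]},{"pos": [0.0376,-0.04,0]},{"pos": [0.0376,-0.04,0]},{"pos": [0.0376,-0.04,0]},{"pos": [0.0188,-0.02,0]}]' >/dev/null
python3 jog.py '[{},{},{}]'; python3 plan.py 534 376.4 30 -31
```

```text
t: 14.4
ee_pos: [533.9, 374.9, 140.6]
orientation: [2.736, 1.544, -0.002]
ft_force: [0.4, -0.2, -1.4]
width: 46.7
grasp_force: 30.0
t 14.4 pos [533.9 374.9 140.6] yaw -31.1 tilt 0.002 q6 1.14 | rot rz -0.002 | shift now [  1.5  -0.7 110.6] after rot [  1.5  -0.7 110.6]
```

Scaled: 25 mm / 500 = 0.05, 20 mm / 500 = 0.04.

```bash
python3 jog.py '[{"pos": [0.002,-0.0014,0.03]},{"pos": [0,0,0.05]},{"pos": [0,0,0.05]},{"pos": [0,0,0.04]},{"pos": [0,0,0.02]}]'>/dev/null;python3 jog.py '[{"pos": [0,0,0.012]},{"pos": [0,0,0.008]},{"pos": [0,0,0.004]},{},{}]'|grep -E 'pos|ft';  python3 plan.py 534 376.4 29 -31
```

```text
ee_pos: [534.9, 377.4, 35.3]
ft_force: [-0.1, -0.2, -0.6]
t 15.2 pos [534.9 377.4  35.3] yaw -31.1 tilt 0.002 q6 1.14 | rot rz -0.002 | shift now [-1.3 -0.2  6.3] after rot [-1.3 -0.2  6.3]
```

Scaled: 1.5 mm / 500 = 0.003.

```bash
python3 jog.py '[{"pos": [0,0,0.003]},{},{}]'|grep -E 'pos|ft'
```

```text
ee_pos: [534.4, 377.3, 33.2]
ft_force: [-0.2, 0.8, -0.8]
```

Scaled: 2 mm / 500 = 0.004, 1 mm / 500 = 0.002.

```bash
python3 jog.py '[{"pos": [0,0,0.004]},{"pos": [0,0,0.002]},{},{}]'|grep -E 'pos|ft'; python3 jog.py '[{"pos": [0,0,0.002]},{},{}]'|grep -E 'pos|ft'
```

```text
ee_pos: [534.1, 377.1, 29.6]
ft_force: [1.3, 0.3, 0.0]
ee_pos: [534.3, 377.2, 28.9]
ft_force: [0.3, -0.4, 0.3]
```

Scaled: 1 mm / 500 = 0.002.

```bash
python3 jog.py '[{"pos": [0,0,0.002]},{}]'|grep -E 'pos|ft'; python3 jog.py '[{},{},{},{},{}]' 66|grep -E 'pos|ft|wid';  python3 jog.py '[{"pos": [0,0,-0.02]},{"pos": [0,0,-0.04]},{"pos": [0,0,-0.056]},{"pos": [0,0,-0.056]},{"pos": [0,0,-0.056]}]' >/dev/null; python3 jog.py '[{"pos": [0,0,-0.056]},{"pos": [0,0,-0.04]},{"pos": [0,0,-0.02]},{},{}]' 76|grep -E 'pos|ft'; python3 plan.py 600 -39 195 -31
```

```text
ee_pos: [534.4, 377.2, 28.8]
ft_force: [-3.0, -1.7, 9.1]
ee_pos: [534.1, 377.1, 27.5]
ft_force: [0.6, -0.4, 0.1]
width: 66.2
ee_pos: [534.1, 377.0, 199.7]
ft_force: [-0.1, 0.8, -0.8]
t 17.5 pos [534.1 377.  199.7] yaw -31.1 tilt 0.000 q6 1.14 | rot rz -0.002 | shift now [-322.1  271.4    4.7] after rot [-322.6  270.8    4.7]
```

Scaled: -21.5 mm / 500 = -0.043, 18 mm / 500 = 0.036.

```bash
python3 jog.py '[{"pos": [-0.0214,0.018,0]},{"pos": [-0.043,0.036,0]},{"pos": [-0.043,0.036,0]},{"pos": [-0.043,0.036,0]},{"pos": [-0.043,0.036,0]}]' >/dev/null
python3 jog.py '[{"pos": [-0.043,0.036,0]},{"pos": [-0.043,0.036,0]},{"pos": [-0.043,0.036,0]},{"pos": [-0.043,0.036,0]},{"pos": [-0.043,0.036,0]}]' >/dev/null
python3 jog.py '[{"pos": [-0.043,0.036,0]},{"pos": [-0.043,0.036,0]},{"pos": [-0.043,0.036,0]},{"pos": [-0.043,0.036,0]},{"pos": [-0.043,0.036,0]}]' >/dev/null
python3 jog.py '[{"pos": [-0.0214,0.018,0.008]},{},{},{}]'
python3 - <<'E'
from h import *
d=ctrl.get_image("wrist");a=cv2.resize(d["img"][80:190,260:400,::-1],None,fx=4,fy=4,interpolation=cv2.INTER_CUBIC)
t=ctrl.get_image("top");b=cv2.resize(t["img"][185:245,155:215,::-1],(240,240),interpolation=cv2.INTER_CUBIC)
im=np.zeros((440,800,3),np.uint8);im[:,:560]=a;im[:240,560:]=b;cv2.imwrite("pics/w4.png",im)
E
```

```text
t: 19.07
ee_pos: [598.0, -37.8, 194.8]
orientation: [-2.735, -1.544, 0.002]
ft_force: [-0.3, 0.5, 0.4]
width: 76.1
grasp_force: 0.0
```

View pics/w4.png

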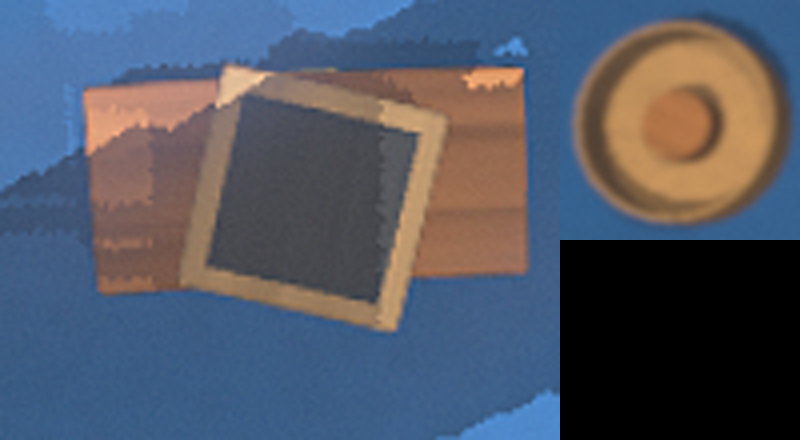

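```bash
python3 - <<'E'
from m import *
box([(85,90),(99,294),(526,272),(523,68)],36);box([(225,66),(447,116),(394,331),(180,283)],72)
q=[P(x,72) for x in[(225,66),(447,116),(394,331),(180,283)]]
for i in range(4):
    v=q[(i+1)%4]-q[i];print(np.degrees(np.arctan2(v[1],v[0]))%90)
q=[P(x,36) for x in[(85,90),(99,294),(526,272),(523,68)]]
for i in range(4):
    v=q[(i+1)%4]-q[i];print("c",np.degrees(np.arctan2(v[1],v[0]))%90)
E
python3 plan.py 638 8 65 46
```

```text
[640.6  10.3] [640.7, 10.4, 54.9, 115.5, 62.2]
[638.6   8.4] [638.6, 8.3, 52.8, 52.8, 46.8]
46.805106694456356
46.34987835322238
46.25955800953372
46.994004325652604
c 61.73998805410132
c 62.231778982230246
c 61.49919421652801
c 62.323926927931694
t 19.2 pos [598.6 -37.2 195.6] yaw -31.0 tilt 0.000 q6 0.46 | rot rz -1.344 | shift now [ 59.1  10.5 130.6] after rot [  3.   59.9 130.6]
```

Scaled: 0.108 rad / 1.5708 = 0.0688.

```bash
python3 jog.py '[{"r": [0,0,0.0688]},{"r": [0,0,0.0688]},{},{}]' >/dev/null;python3 plan.py 638.6 8.3 60 -43.4
```

```text
t 19.6 pos [598.8 -37.6 195.9] yaw -43.2 tilt 0.000 q6 0.67 | rot rz 0.003 | shift now [ 60.7  -2.5 135.9] after rot [ 60.7  -2.7 135.9]
```

Scaled: 30 mm / 500 = 0.06, 25 mm / 500 = 0.05.

```bash
python3 jog.py '[{"pos": [0.03,-0.001,0]},{"pos": [0.06,-0.0024,0.02]},{"pos": [0.031,-0.0016,0.03]},{"pos": [0,0,0.05]},{"pos": [0,0,0.05]}]' >/dev/null;python3 jog.py '[{"pos": [0,0,0.04]},{"pos": [0,0,0.024]},{},{},{}]' ;python3 plan.py 638.6 8.3 60 -43.4
```

```text
t: 20.38
ee_pos: [639.8, 7.4, 90.0]
orientation: [2.885, 1.241, 0.003]
ft_force: [0.9, 0.3, -0.1]
width: 76.0
grasp_force: 0.0
t 20.4 pos [639.8   7.4  90. ] yaw -43.5 tilt 0.002 q6 0.75 | rot rz -0.001 | shift now [-0.2 -1.5 30. ] after rot [-0.2 -1.5 30. ]
```

Scaled: 10 mm / 500 = 0.02, 6 mm / 500 = 0.012.

```bash
python3 jog.py '[{"pos": [0,-0.0016,0.02]},{"pos": [0,0,0.02]},{"pos": [0,0,0.012]},{"pos": [0,0,0.004]},{}]' >/dev/null;python3 jog.py '[{},{}]'|grep -E 'pos|ft'; python3 jog.py '[{},{},{},{},{}]' 42 ;python3 jog.py '[{},{}]'|tail -2;python3 plan.py 446 -130 105 -18.6
```

```text
ee_pos: [638.3, 7.7, 61.0]
ft_force: [-0.1, -0.2, -0.6]
t: 21.38
ee_pos: [638.2, 7.7, 61.0]
orientation: [2.886, 1.241, 0.001]
ft_force: [-0.4, 1.0, 0.4]
width: 53.4
grasp_force: 30.0
width: 53.8
grasp_force: 30.0
t 21.6 pos [638.2   7.7  61. ] yaw -43.5 tilt 0.000 q6 0.75 | rot rz -0.434 | shift now [-232.2  -44.6  -44.1] after rot [-191.8 -138.2  -44.1]
```

Scaled: -20 mm / 500 = -0.04, -15 mm / 500 = -0.03.

```bash
python3 jog.py '[{"pos": [0,0,-0.01]},{"pos": [0,0,-0.03]},{"pos": [0,0,-0.04]},{"pos": [0,0,-0.02]},{}]'>/dev/null
python3 jog.py '[{"r": [0,0,-0.0554]},{"r": [0,0,-0.0554]},{"r": [0,0,-0.0554]},{"r": [0,0,-0.0554]},{"r": [0,0,-0.0554]}]' >/dev/null
python3 jog.py '[{"pos": [-0.0212,-0.0154,0]},{"pos": [-0.0426,-0.0306,0]},{"pos": [-0.0426,-0.0306,0]},{"pos": [-0.0426,-0.0306,0]},{"pos": [-0.0426,-0.0306,0]}]' >/dev/null
python3 jog.py '[{"pos": [-0.0426,-0.0306,0]},{"pos": [-0.0426,-0.0306,0]},{"pos": [-0.0426,-0.0306,0]},{"pos": [-0.0426,-0.0306,0]},{"pos": [-0.0212,-0.0154,0]}]' >/dev/null
python3 jog.py '[{},{},{}]'; python3 plan.py 446 -130 30 -18.6
```

```text
t: 23.47
ee_pos: [447.7, -129.9, 110.9]
orientation: [2.55, 1.833, 0.001]
ft_force: [0.2, 0.1, -0.6]
width: 53.7
grasp_force: 30.0
t 23.5 pos [ 447.7 -129.9  110.9] yaw -18.6 tilt 0.001 q6 0.02 | rot rz 0.001 | shift now [-0.7 -1.6 80.9] after rot [-0.7 -1.6 80.9]
```

Scaled: 20 mm / 500 = 0.04, 15 mm / 500 = 0.03.

```bash
python3 jog.py '[{"pos": [-0.0014,-0.0024,0.02]},{"pos": [0,0,0.04]},{"pos": [0,0,0.04]},{"pos": [0,0,0.03]},{"pos": [0,0,0.016]}]'>/dev/null;python3 jog.py '[{"pos": [0,0,0.01]},{},{}]'|grep -E 'pos|ft';python3 jog.py '[{"pos": [0,0,0.002]},{}]'|grep -E 'pos|ft'
```

```text
ee_pos: [445.4, -130.1, 32.8]
ft_force: [0.1, -0.8, -1.2]
ee_pos: [445.7, -130.5, 32.4]
ft_force: [-0.1, -0.5, -1.5]
```

Scaled: 1.5 mm / 500 = 0.003, 1 mm / 500 = 0.002.

```bash
python3 jog.py '[{"pos": [0,0,0.003]},{"pos": [0,0,0.002]},{},{}]'|grep -E 'pos|ft'; python3 jog.py '[{"pos": [0,0,0.002]},{},{}]'|grep -E 'pos|ft'
```

```text
ee_pos: [445.1, -130.4, 29.4]
ft_force: [0.8, -0.3, -1.7]
ee_pos: [445.2, -130.4, 28.9]
ft_force: [-1.8, 0.5, 8.3]
```

Scaled: -28 mm / 500 = -0.056, -20 mm / 500 = -0.04, -0.117 rad / 1.5708 = -0.0745.

```bash
python3 jog.py '[{},{},{},{},{}]' 70|grep -E 'pos|ft|wid';  python3 jog.py '[{"pos": [0,0,-0.016]},{"pos": [0,0,-0.04]},{"pos": [0,0,-0.056]},{"pos": [0,0,-0.056]},{"pos": [0,0,-0.056]}]' >/dev/null; python3 jog.py '[{"pos": [0,0,-0.056]},{"pos": [0,0,-0.03],"r": [0,0,-0.0745]},{"r": [0,0,-0.0745]},{"r": [0,0,-0.0745]},{"r": [0,0,-0.0745]}]' 80 >/dev/null
python3 jog.py '[{"r": [0,0,-0.0745]},{"r": [0,0,-0.0745]},{"r": [0,0,-0.0745]},{"r": [0,0,-0.0745]},{"r": [0,0,-0.0745]}]'>/dev/null
python3 jog.py '[{"r": [0,0,-0.0745]},{"r": [0,0,-0.0745]},{"r": [0,0,-0.0745]},{},{}]'|grep -E 'pos|ft'
python3 plan.py 640.6 10.3 22 61.9
python3 - <<'E'
from h import *
T=ctrl.get_image("top");S=ctrl.get_image("scene")
for d,uv in((T,(316,176)),(S,(310,237))):
    c=blob_at(d,uv);print(cen(c),plane(d,cen(c),18).round(1),rect(d,c,18))
a=T["img"][150:270,250:420,::-1];b=S["img"][140:260,265:435,::-1]
cv2.imwrite("pics/t5.png",cv2.resize(np.hstack([a,b]),(800,283),interpolation=cv2.INTER_CUBIC))
E
```

```text
ee_pos: [445.1, -130.3, 28.2]
ft_force: [0.7, -0.2, -0.4]
width: 69.8
ee_pos: [445.0, -130.3, 183.7]
ft_force: [-0.0, -0.4, -0.5]
t 27.0 pos [ 445.  -130.3  183.7] yaw 61.7 tilt 0.000 q6 -1.39 | rot rz -0.004 | shift now [-105.4  216.6  161.7] after rot [-106.3  216.1  161.7]
(316.4237804878049, 175.03231707317073) [640.  10.] [641.1, 9.6, 119.8, 59.3, -28.3]
(309.4407252440725, 235.94089958158995) [638.9   9.9] [637.2, 9.7, 124.4, 71.9, -28.1]
```

View pics/t5.png

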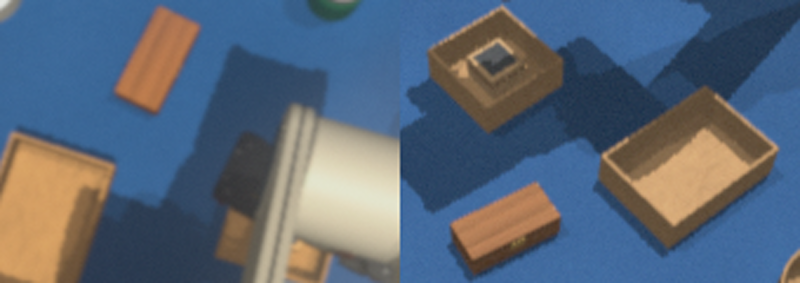

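Scaled: 24 mm / 500 = 0.048, -11.7 mm / 500 = -0.0234.

```bash
python3 jog.py '[{"pos": [-0.0116,0.024,0]},{"pos": [-0.0234,0.048,0]},{"pos": [-0.0234,0.048,0]},{"pos": [-0.0234,0.048,0]},{"pos": [-0.0234,0.048,0]}]' >/dev/null
python3 jog.py '[{"pos": [-0.0234,0.048,0]},{"pos": [-0.0234,0.048,0]},{"pos": [-0.0234,0.048,0]},{"pos": [-0.0234,0.048,0]},{"pos": [-0.0116,0.024,0]}]' >/dev/null
python3 jog.py '[{"pos": [0,0,0.03]},{"pos": [0,0,0.05]},{"pos": [0,0,0.05]},{"pos": [0,0,0.03]},{}]' >/dev/null
python3 jog.py '[{},{}]' >/dev/null; python3 plan.py 640.3 10 25 61.9
```

```text
t 28.5 pos [640.6  11.1 104.1] yaw 61.9 tilt 0.001 q6 -1.08 | rot rz -0.001 | shift now [-0.1 -1.1 79.1] after rot [-0.1 -1.1 79.1]
```

The manual's scale: shifts go in shares of 500 mm and turns go in shares of 90 degrees. Converting my numbers, 25 mm / 500 = 0.05, 20 mm / 500 = 0.04.

```bash
python3 jog.py '[{"pos": [0,-0.002,0.03]},{"pos": [0,0,0.05]},{"pos": [0,0,0.04]},{"pos": [0,0,0.024]},{"pos": [0,0,0.01]}]' >/dev/null
python3 jog.py '[{"pos": [0,0,0.004]},{},{}]'|grep -E 'pos|ft'; python3 jog.py '[{},{},{},{},{}]' 44|grep -E 'pos|ft' ;python3 jog.py '[{},{}]'; python3 plan.py 452 151.5 75 70.4
```

```text
ee_pos: [640.2, 9.8, 25.5]
ft_force: [-0.2, -1.0, 0.8]
ee_pos: [639.5, 9.8, 24.7]
ft_force: [0.6, -0.0, 2.8]
t: 29.73
ee_pos: [639.5, 9.8, 24.7]
orientation: [0.763, 3.047, 0.0]
ft_force: [0.1, 0.3, 3.7]
width: 55.6
grasp_force: 30.0
t 29.7 pos [639.5   9.8  24.7] yaw 61.9 tilt 0.001 q6 -1.08 | rot rz -0.149 | shift now [232.1  36.6 -50.4] after rot [224.2  70.6 -50.4]
```

Scaled: -25 mm / 500 = -0.05, -20 mm / 500 = -0.04.

```bash
python3 jog.py '[{"pos": [0,0,-0.01]},{"pos": [0,0,-0.04]},{"pos": [0,0,-0.05]},{"pos": [0,0,-0.04]},{"pos": [0,0,-0.02]}]'>/dev/null
python3 jog.py '[{"r": [0,0,-0.0318]},{"r": [0,0,-0.0318]},{"r": [0,0,-0.0312]},{},{}]' 
python3 jog.py '[{"pos": [0.0248,0.0078,0]},{"pos": [0.0498,0.0157,0]},{"pos": [0.0498,0.0157,0]},{"pos": [0.0498,0.0157,0]},{"pos": [0.0498,0.0157,0]}]' >/dev/null
python3 jog.py '[{"pos": [0.0498,0.0157,0]},{"pos": [0.0498,0.0157,0]},{"pos": [0.0498,0.0157,0]},{"pos": [0.0498,0.0157,0]},{"pos": [0.0248,0.0078,0]}]' >/dev/null
python3 jog.py '[{},{},{}]'; python3 plan.py 452 151.5 30 70.4
```

```text
t: 30.57
ee_pos: [638.6, 9.7, 103.6]
orientation: [-0.536, -3.094, 0.0]
ft_force: [-0.4, 1.0, -3.0]
width: 55.3
grasp_force: 30.0
t: 31.65
ee_pos: [452.8, 151.3, 104.5]
orientation: [0.534, 3.095, 0.001]
ft_force: [0.6, 0.1, -1.9]
width: 55.5
grasp_force: 30.0
t 31.6 pos [452.8 151.3 104.5] yaw 70.4 tilt 0.001 q6 -0.93 | rot rz 0.000 | shift now [ 0.9 -0.1 74.5] after rot [ 0.9 -0.1 74.5]
```

Scaled: 20 mm / 500 = 0.04, 12 mm / 500 = 0.024.

```bash
python3 jog.py '[{"pos": [0.0014,0,0.02]},{"pos": [0,0,0.04]},{"pos": [0,0,0.04]},{"pos": [0,0,0.024]},{"pos": [0,0,0.012]}]'>/dev/null;python3 jog.py '[{"pos": [0,0,0.006]},{},{}]'|grep -E 'pos|ft';python3 jog.py '[{"pos": [0,0,0.002]},{}]'|grep -E 'pos|ft'
```

```text
ee_pos: [451.6, 151.5, 33.4]
ft_force: [0.5, -0.8, -1.7]
ee_pos: [451.7, 151.7, 32.8]
ft_force: [-0.5, 0.1, -2.4]
```

Scaled: 1.5 mm / 500 = 0.003, 1 mm / 500 = 0.002.

```bash
python3 jog.py '[{"pos": [0,0,0.003]},{"pos": [0,0,0.002]},{},{}]'|grep -E 'pos|ft'; python3 jog.py '[{"pos": [0,0,0.002]},{},{}]'|grep -E 'pos|ft'
```

```text
ee_pos: [451.2, 151.6, 29.9]
ft_force: [-0.7, 0.5, -2.4]
ee_pos: [451.2, 151.6, 28.7]
ft_force: [0.4, -0.2, -2.2]
```

Scaled: 0.7 mm / 500 = 0.0014.

```bash
python3 jog.py '[{"pos": [0,0,0.0014]},{},{}]'|grep -E 'pos|ft'; python3 jog.py '[{},{},{},{},{}]' 72|grep -E 'pos|ft|wid';  python3 jog.py '[{"pos": [0,0,-0.016]},{"pos": [0,0,-0.04]},{"pos": [0,0,-0.056]},{"pos": [0,0,-0.056]},{"pos": [0,0,-0.056]}]' >/dev/null; python3 jog.py '[{"pos": [0,0,-0.056]},{"pos": [0,0,-0.056]},{"pos": [0,0,-0.056]},{},{}]'|grep -E 'pos|ft'
python3 - <<'E'
from h import *
T=ctrl.get_image("top");S=ctrl.get_image("scene")
a=T["img"][110:290,140:480,::-1];b=S["img"][120:310,190:490,::-1]
cv2.imwrite("pics/t6.png",np.hstack([cv2.resize(a,(420,222),interpolation=cv2.INTER_CUBIC),cv2.resize(b,(351,222),interpolation=cv2.INTER_CUBIC)]))
E
```

```text
ee_pos: [451.1, 151.6, 28.6]
ft_force: [-2.7, -2.2, 6.6]
ee_pos: [451.2, 151.6, 28.0]
ft_force: [0.1, 0.7, 0.5]
width: 71.6
ee_pos: [452.0, 151.8, 226.0]
ft_force: [-0.5, 0.5, -0.0]
```

View pics/t6.png

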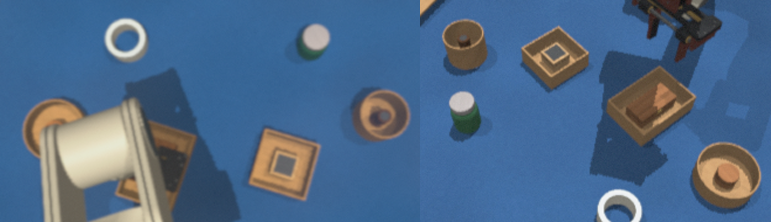

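```bash
python3 -c "
from workcell import ctrl
print(ctrl.close_job())"
```

```text
the job is handed in; nothing more can be done
None
```

All four pieces were set down gently and stand upright near the middle of their own boxes, the jar and tape roll were left alone, and the job was handed in at about 34 s; it returned no verdict, and I judged the final centring by eye from the pictures.

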